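# Unbolt and open the board press

### The arm

A 6-joint arm with a two-finger parallel gripper is mounted at the origin on a cart in front of the work surface, level with it; the furniture and walls round the work are solid. World frame = base frame: x ahead of the robot, y to its left, z up, the work surface at z = 0. Lengths are in m, angles in degrees, forces in N, time in s.
With the tool pointing down it reaches from about 0.3 to 0.875 m from the base axis. Payload 6.4 kg.
Tool frame: the origin (TCP) lies at the very end of the fingers, on their centre line; the grasp point (between the pads) lies 19 mm behind it; y points along the fingers, z is the direction in which the jaws open and shut, and the axes are right-handed (so a half turn about y gives the same grasp; the last joint's range is limited). The gripper opens to 85 mm and grips with 20 to 120 N. Pads are 22 mm wide; open, the fingers measure 114 mm over their backs; the gripper's body (76 mm by 85 mm) begins 54 mm behind the grasp point. The pads swing forward as they close: fully open they stand 13 mm farther back than shut.
Start: joints at [54.758, 10.359, 92.074, -0, 77.567, -11.82], TCP at [0.229, 0.528, 0.231] pointing down, gripper open.
Joint ranges: [-171.53, 171.53], [-51.25, 118.39], [17.06, 147.69], [-65.23, 245.23], [0, 150.52], [-178.68, 178.68]. Speed limits (degrees/s): [147.25, 147.25, 172.46, 180, 180, 180].

### API

Orientations are given as a 3x3 rotation matrix whose columns are the frame's x, y, z axes.
In Python, from rig import env gives the robot as it stands. The module is installed in compiled form; this text tells all that it offers.
- The arm moves only by the tool arm_command, never from a script. Its argument "motion" is a list that holds one entry, the list of rows, each a list of 7 numbers: the shift along the tool's x, y, z normalised to -1 to 1, where 1 is 20 mm, then the turn, a rotation vector about the tool's x, y, z normalised to -1 to 1, where 1 is 4 degrees, then the closure, from 0 (fully open) to 1 (shut). A call has 1 to 12 rows; each row shifts and turns the commanded pose from where the row before left it, along the tool's axes as they then stand; what a row does not reach is not made up. A row lasts 1/10 s, in which the tool goes at most 50 mm and 8.59 degrees, less where a joint would pass 70% of its speed; a pose out of reach is approached as far as the arm can. A call with a number of a shift or a turn outside -1 to 1 is refused whole. A call with a gripper value outside its range is refused whole. The fingers move at their own pace and stop on an object; "squeeze" is the grip in N (left out, the last holds). Time passes only in rows, so rows that do not move let the fingers close. It gives the time, the measured TCP pose, the force and the opening at its end, in the units of the state.
- env.read_state(): the state, without advancing time (a new reading comes with each control period).
- env.capture(name): name is "scene" or "side" or "wrist"; returns the picture (420x560x3 uint8, blue, green, red); there is no depth.
- env.calibration(name): a dict with "fx", "fy", "cx", "cy" (pixels), "extrinsics" (4x4, takes a point from camera to world coordinates). Camera axes: x right, y down, z forward; pixel columns grow to the right and rows downward; lengths in m; the calibration is good to about 2 mm. The wrist camera is an equidistant fisheye: a pixel r from the principal point sees the ray r / f radians off the axis. A picture is of the moment at which its call begins: read the wrist's pose just before it. calibration takes no time and is no camera call; for the wrist camera it gives the pose at the moment of the call.
- env.sign_off(): hands the job in, once; it reports no verdict.
The state is a dict: "time": time; "qpos": joint angles; "joint_velocities": joint speeds; "joint_efforts": joint torques, N m; "ee_pos": TCP position; "ee_rot": TCP orientation; "force": force on the tool from outside, world axes, zero at the start; "wrist_torque": the same for the moment, N m; "width": finger opening in m.
Only numpy, scipy, OpenCV 4.12 (cv2) and the standard library are available. Lean on these libraries where they do the work, as an engineer would, in place of code of your own. Each camera call takes 0.05 s, during which the arm holds its last target.

### The job

Open the hand-lever board press so that the circuit board in it can be taken out: first slide its locking bolt fully to the right (as you face the front of the press; that is towards the robot), out of the lever's tongue, then raise the lever all the way up and leave it standing there. Let go at the end, and do not knock the flux bottle, the tape roll or the syringe about.

Things in the scene. Friction and masses are not known exactly. Their poses are not given: they have to be found in the camera images.
- press: the fixed hand-lever board press, a grey C-frame 150 x 150 mm and 211 mm high. Origin: on the worktop under the frame; its x axis points from the open front (where the lever ends and the bolt tab is) to the column at the back, y to the left as you face its front, z up. The steel base plate is 14 mm thick and spans x -80 to 70, y -75 to 75 mm; the head spans x -43 to 69, y -33 to 33, z 133 to 167 mm
- lever (a joint): lever angle in rad: 0 = level, pointing to the front (start); grows as its free end rises to the stop at 1.2 (all the way up). The bolt holds it below about 0.05 until the bolt has been slid more than about 0.026 m. The lever is stiff (about 0.4 Nm plus its weight; under 8 N at the grip) and stays where it is left
- lever_hinge (a point): the lever's hinge axis, which runs along the press's y; fixed, 45 mm behind the press origin and 190 mm up
- lever_grip (a point): point on the lever's black round grip (20 mm thick, 64 mm long, along the lever), 112 mm from the hinge, 14 mm short of the free end; moves with the lever. A flat steel tongue (22 x 8 mm), with the slot in which the bolt lies, hangs 147 mm down from the lever 105 mm in front of the hinge and turns with it
- bolt (a joint): locking bolt position in m: about 0 = locked (start, 0 to 0.004); grows as it slides along the press's -y (to the right as you face its front; towards the robot, since the front faces the robot's left) to its stop at 0.034. Friction about 2.5 N; it stays where it is left
- bolt_grip (a point): centre of the bolt's steel tab (16 mm across y, 24 along x, 30 high), 62 mm above the worktop; when locked 96 mm in front of the press origin and 18 mm to its right (-y); moves with the bolt. The lever's end overhangs it closely (underside 118 mm above it, end 15 mm farther back): an upright gripper's body hits the lever, so tilt it 22 to 40 degrees and come from the front. The bolt guides begin 26 mm behind it
- flux_bottle: upright needle bottle, 30 mm across, 86 mm high, loose; origin at the centre of its foot. Leave alone
- tape_roll: roll of tape lying flat, 66 mm across, 13 mm high, loose; origin at the centre of its underside. Leave alone
- paste_syringe: syringe lying flat, 100 mm long along its y, 14 mm thick, loose; origin at the centre of its underside. Leave alone

How it is judged:
By the outcome, as a careful person would: the job done as asked, in the order asked, and still so for the second after the job is handed in, with the robot touching nothing.
It also fails if it takes over 54 s, if anything falls off the work surface, if the arm or the gripper's body presses on something with over 40 N, if the wrist force passes 120 N, or if a joint passes its speed limit or range.

## Working session

There is one attempt and no reset: what is moved stays moved. The work goes in short steps, Python scripts to look and compute and a tool call to move; the robot and the scene stay as the last step left them, time stands still between calls to the robot, and variables do not carry over. Pictures are saved under pics/ and viewed, and the job is handed in when it is done.

Besides the shell and the picture viewer there is one more tool, called after "Emit:" as name([rows], argument=value, ...), one row to a line, values as JSON. arm_command: Moves the arm, as the interface text tells. Scaled input: -1 to 1 covers 20 mm each way for a shift and 4 degrees each way for a turn. Its arguments: {"type":"object","properties":{"motion":{"type":"array"},"squeeze":{"type":"number"}},"required":["motion"]}

```bash
mkdir -p pics; ls
python3 - <<'E'
from rig import env
import cv2,numpy as np
np.set_printoptions(precision=4,suppress=True)
for n in ["scene","side","wrist"]:
    c=env.calibration(n); print(n,c)
    cv2.imwrite(f"pics/a_{n}.png",env.capture(n))
s=env.read_state(); print(s)
E
```

```text
pics
scene {'fx': 486.65826493926846, 'fy': 486.65826493926846, 'cx': 275.2516109440947, 'cy': 213.39352785543764, 'extrinsics': array([[-0.7947, -0.2413,  0.557 ,  0.0311],
       [-0.607 ,  0.3278, -0.7239,  0.4821],
       [-0.0079, -0.9134, -0.407 ,  0.4884],
       [ 0.    ,  0.    ,  0.    ,  1.    ]])}
side {'fx': 388.64930563983677, 'fy': 388.64930563983677, 'cx': 281.88601420626065, 'cy': 208.22905197909418, 'extrinsics': array([[-0.9919, -0.0788,  0.0999,  0.3974],
       [-0.1273,  0.6214, -0.7731,  0.4906],
       [-0.0011, -0.7795, -0.6264,  0.6688],
       [ 0.    ,  0.    ,  0.    ,  1.    ]])}
wrist {'fx': 325.19226210127806, 'fy': 325.19226210127806, 'cx': 275.68675525713024, 'cy': 204.09239692856494, 'extrinsics': array([[ 0.3975,  0.8769,  0.2703,  0.16  ],
       [ 0.9176, -0.3798, -0.1175,  0.5579],
       [-0.0004,  0.2947, -0.9556,  0.3741],
       [ 0.    ,  0.    ,  0.    ,  1.    ]])}
{'time': 0.15, 'qpos': array([ 54.7582,  10.3951,  92.118 ,  -0.001 ,  77.5673, -11.8207]), 'joint_velocities': array([-0.0456, -0.0948, -0.1584,  0.0233, -0.0744,  0.0457]), 'joint_efforts': array([  0.0007, -44.5257, -35.1692,  -0.0003,   0.0059,  -0.    ]), 'ee_pos': array([0.2283, 0.5273, 0.2306]), 'ee_rot': array([[ 0.9176, -0.0008,  0.3975],
       [-0.3975, -0.0012,  0.9176],
       [-0.0003, -1.    , -0.0014]]), 'force': array([-0.0729, -0.3065,  0.3952]), 'wrist_torque': array([ 0.0188, -0.0476,  0.024 ]), 'width': 0.08564856633178952}
```

View pics/a_scene.png

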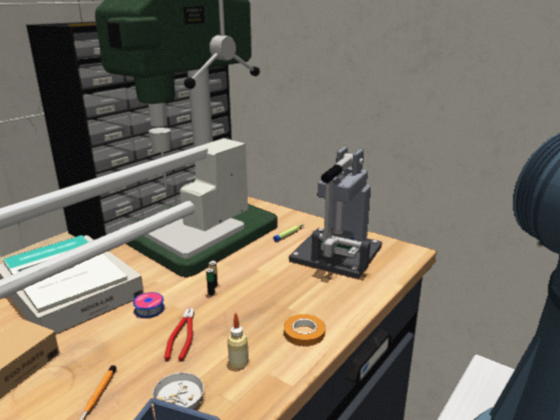

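View pics/a_side.png

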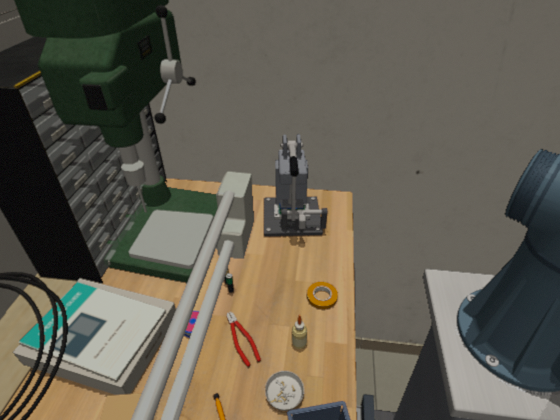

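View pics/a_wrist.png

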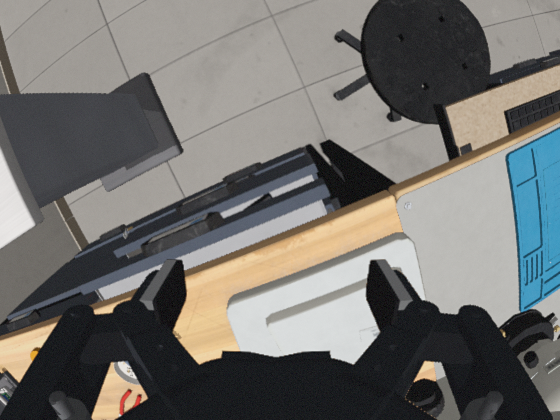

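The scene and side views both show the press, its front facing the cameras (+y): about (338,210) in scene and (293,195) in side. The tape is at (305,329) in scene and (322,294) in side. The flux bottle is at (238,345) in scene and (300,335) in side. The wrist view doesn't show the press. I'll zoom in on the press.

Run:
```python
import cv2
a=cv2.imread("pics/a_scene.png")[140:280,280:440]; cv2.imwrite("pics/z_scene.png",cv2.resize(a,None,fx=4,fy=4,interpolation=cv2.INTER_CUBIC))
a=cv2.imread("pics/a_side.png")[125:245,255:365]; cv2.imwrite("pics/z_side.png",cv2.resize(a,None,fx=5,fy=5,interpolation=cv2.INTER_CUBIC))
```

```text
(no output)
```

View pics/z_scene.png

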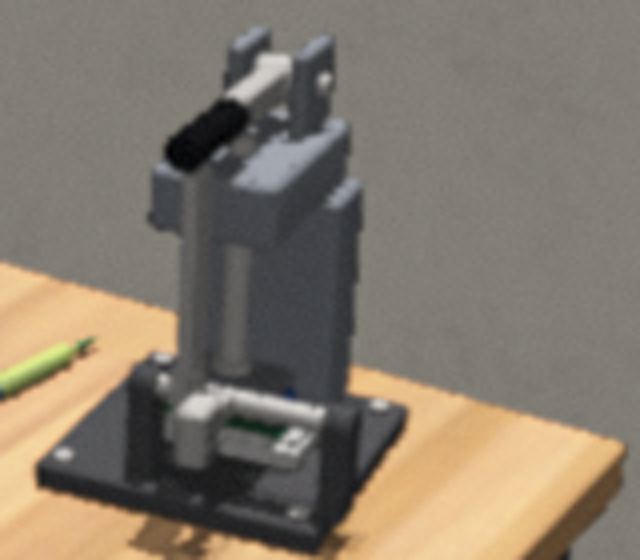

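View pics/z_side.png

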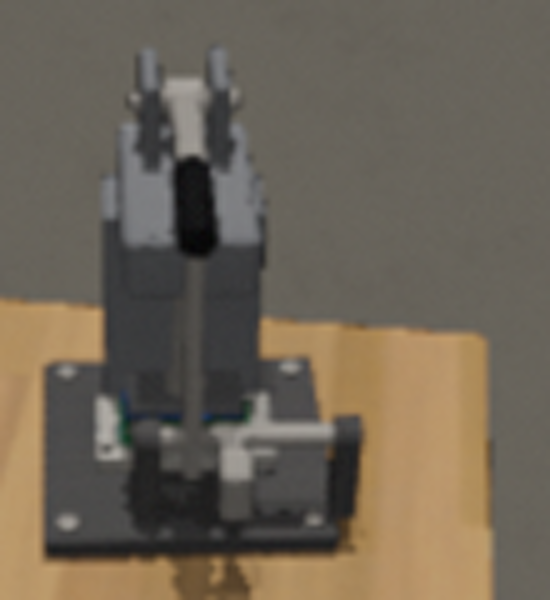

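```bash
cat > h.py <<'E'
import numpy as np,cv2
from scipy.optimize import least_squares
np.set_printoptions(precision=4,suppress=True)
def proj(c,P):
    T=np.linalg.inv(c["extrinsics"]); p=P@T[:3,:3].T+T[:3,3]
    return np.c_[c["fx"]*p[:,0]/p[:,2]+c["cx"],c["fy"]*p[:,1]/p[:,2]+c["cy"]]
def press(q,L):
    # press coordinates (mm) -> world
    L=np.asarray(L,float)/1000; a=q[2]
    R=np.array([[np.cos(a),-np.sin(a),0],[np.sin(a),np.cos(a),0],[0,0,1]])
    return L@R.T+np.array([q[0],q[1],0])
E
cat > fit.py <<'E'
from h import *
from rig import env
S=env.calibration("scene");D=env.calibration("side")
B={'FL':(-80,75,14),'FR':(-80,-75,14),'BL':(70,75,14),'BR':(70,-75,14),'HTL':(-43,33,167),'HTR':(-43,-33,167),'HBR':(-43,-33,133),'end':(-81,0,190)}
s={'FL':(40,467),'FR':(315,535),'BR':(405,405),'HTL':(152,165),'HTR':(275,187),'HBR':(275,245),'end':(185,152),'tl':(175,408),'tr':(210,412),'bl':(175,463),'br':(207,467)}
d={'FL':(45,543),'FR':(338,543),'BL':(45,362),'BR':(310,358),'HTL':(122,244),'HTR':(262,245),'end':(200,240),'tl':(220,458),'tr':(250,458),'br':(250,520),'bl':(220,520)}
def pts(ks,b):
    B.update(tl=(-108,-10-b,77),tr=(-108,-26-b,77),bl=(-108,-10-b,47),br=(-108,-26-b,47))
    return np.array([B[k] for k in ks])
su=np.array(list(s.values()))/4+[280,140]; du=np.array(list(d.values()))/5+[255,125]
def f(q,full=False):
    a=proj(S,press(q,pts(s,q[3]*1000)))-su; b=proj(D,press(q,pts(d,q[3]*1000)))-du
    if full: return a,b
    return np.r_[a.ravel(),b.ravel()]
r=least_squares(f,[.4,-.1,-1.57,0.002],loss='soft_l1')
print(r.x,np.degrees(r.x[2]));a,b=f(r.x,True)
for k,v in zip(s,a):print('S',k,v)
for k,v in zip(d,b):print('D',k,v)
E
python3 fit.py
```

```text
[ 0.4742 -0.3059 -1.405   0.0011] -80.50092744656271
S FL [-1.6887 -1.9178]
S FR [ 1.1079 -1.2975]
S BR [ 1.7116 -1.3234]
S HTL [-1.0585 -0.4742]
S HTR [ 1.0793 -0.4339]
S HBR [0.0921 2.0283]
S end [-0.4703  0.1183]
S tl [-0.1029 -0.399 ]
S tr [-0.709   0.4363]
S bl [-0.6285  0.2038]
S br [-0.5993  1.1242]
D FL [-0.5531 -0.7834]
D FR [ 0.7697 -2.3777]
D BL [-0.6179 -0.828 ]
D BR [-0.1163 -1.3066]
D HTL [ 0.0784 -0.915 ]
D HTR [ 0.3978 -1.7425]
D end [-0.1016  0.3922]
D tl [0.4251 3.4092]
D tr [1.2383 3.234 ]
D br [0.7602 0.376 ]
D bl [0.0846 0.5524]
```

The pose fit is consistent: about 1-2 px residuals, with the plate corners rounded. Two parallel rods hang in the foreground of both views. I'll locate those, and the loose items, before moving.

```bash
cat > rods.py <<'E'
from h import *
from rig import env
S=env.calibration("scene");D=env.calibration("side")
def ray(c,u):
    d=np.array([(u[0]-c["cx"])/c["fx"],(u[1]-c["cy"])/c["fy"],1]); return c["extrinsics"][:3,3],c["extrinsics"][:3,:3]@d
def plane(c,u,v):
    o,a=ray(c,u);_,b=ray(c,v);n=np.cross(a,b);n/=np.linalg.norm(n);return n,n@o
def line(su,du):
    n1,d1=plane(S,*su);n2,d2=plane(D,*du)
    out=[]
    for u in su:
        o,r=ray(S,u); out.append(o+r*(d2-n2@o)/(n2@r))
    for u in du:
        o,r=ray(D,u); out.append(o+r*(d1-n1@o)/(n1@r))
    return np.array(out)
r1=[(0,221),(205,153)];r2=[(0,287),(192,209)]
s1=[(145,415),(232,195)];s2=[(170,415),(228,245)]
for a in(r1,r2):
  for b in (s1,s2): print(line(a,b))
def onz(c,u,z):
    o,r=ray(c,u);return o+r*(z-o[2])/r[2]
print('tape',onz(S,(305,329),.007),onz(D,(322,294),.007))
print('flux',onz(S,(238,363),0),onz(D,(300,345),0))
E
python3 rods.py
```

```text
[[ 0.5524  0.2869  0.2717]
 [ 0.5494 -0.018   0.2723]
 [ 0.5528  0.3389  0.2716]
 [ 0.5494 -0.0237  0.2723]]
[[0.5245 0.2973 0.2833]
 [0.5239 0.0066 0.2829]
 [0.5246 0.3403 0.2833]
 [0.5241 0.1067 0.2831]]
[[ 0.5898  0.2914  0.177 ]
 [ 0.5903 -0.0192  0.1687]
 [ 0.5898  0.3028  0.1773]
 [ 0.5906 -0.1631  0.1648]]
[[0.5529 0.304  0.1975]
 [0.5551 0.0124 0.1888]
 [0.5529 0.3069 0.1976]
 [0.5551 0.013  0.1888]]
tape [ 0.3789 -0.0446  0.007 ] [ 0.3809 -0.0473  0.007 ]
flux [0.4175 0.0722 0.    ] [0.4166 0.0746 0.    ]
```

```bash
cat >> rods.py <<'E'
def tri(us,ud):
    A=[];b=[]
    for c,u in((S,us),(D,ud)):
        o,r=ray(c,u);r=r/np.linalg.norm(r);P=np.eye(3)-np.outer(r,r);A.append(P);b.append(P@o)
    x=np.linalg.lstsq(np.vstack(A),np.hstack(b),rcond=None)[0];return x
print('block top R',tri((245,143),(252,175)),'bot',tri((245,207),(247,255)))
for z in(.15,.2,.25,.3):print(z,onz(S,(245,143),z),onz(D,(252,175),z))
from scipy.spatial.transform import Rotation as Ro
q=[.4742,-.3059,-1.405]
th=np.radians(30)
a=q[2];X=np.array([np.cos(a),np.sin(a),0]);Y=np.array([-np.sin(a),np.cos(a),0]);Z=np.array([0,0,1.])
tx=np.cos(th)*X+np.sin(th)*Z; ty=np.sin(th)*X-np.cos(th)*Z
R=np.c_[tx,ty,Y]; print(R)
g=press(q,[[-97,-19,64],[-112,-100,62],[-67,0,190]]);print(g,'tcp',g[0]+.019*ty, 'pre',g[0]-.081*ty)
E
python3 rods.py | tail -16
```

```text
[0.5551 0.0124 0.1888]
 [0.5529 0.3069 0.1976]
 [0.5551 0.013  0.1888]]
tape [ 0.3789 -0.0446  0.007 ] [ 0.3809 -0.0473  0.007 ]
flux [0.4175 0.0722 0.    ] [0.4166 0.0746 0.    ]
block top R [ 0.5256 -0.0829  0.2764] bot [ 0.5132 -0.0265  0.1675]
0.15 [ 0.822  -0.4226  0.15  ] [ 0.567  -0.2662  0.15  ]
0.2 [ 0.7051 -0.289   0.2   ] [ 0.5506 -0.1933  0.2   ]
0.25 [ 0.5883 -0.1553  0.25  ] [ 0.5343 -0.1203  0.25  ]
0.3 [ 0.4714 -0.0216  0.3   ] [ 0.5179 -0.0474  0.3   ]
[[ 0.1429  0.0825  0.9863]
 [-0.8541 -0.4931  0.165 ]
 [ 0.5    -0.866   0.    ]]
[[ 0.4395 -0.2134  0.064 ]
 [ 0.3571 -0.2119  0.062 ]
 [ 0.4631 -0.2398  0.19  ]] tcp [ 0.441  -0.2227  0.0475] pre [ 0.4328 -0.1734  0.1341]
```

Run:
```python
import cv2
a=cv2.imread("pics/a_scene.png")[130:260,120:320]; cv2.imwrite("pics/z_blk.png",cv2.resize(a,None,fx=4,fy=4,interpolation=cv2.INTER_CUBIC))
```

```text
(no output)
```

View pics/z_blk.png

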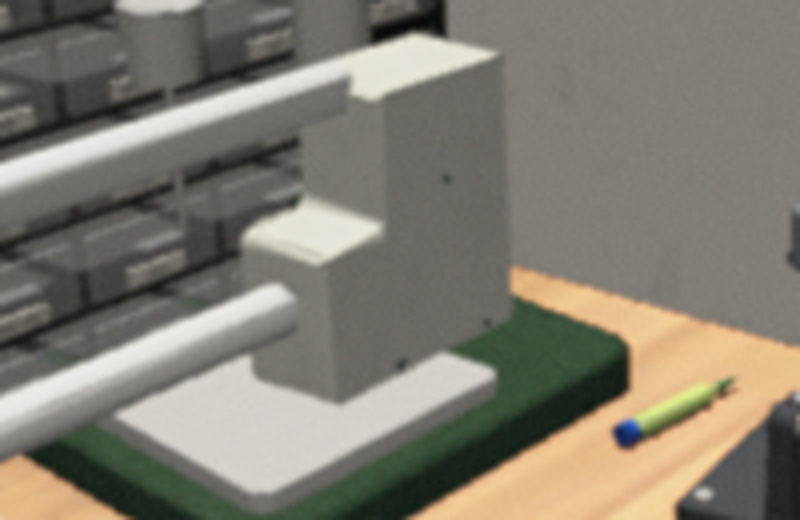

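The rods carry a hanging microscope-like block at x≈0.51-0.58, y≈-0.03 to -0.1, z 0.17-0.28, so I'll keep the gripper at x<0.46 there. First move: towards (0.38,-0.05,0.26).

Emit:
arm_command([
  [[0.77,-0.06,-0.98,0,0,0,0.5],[0.77,-0.06,-0.98,0,0,0,0.5],[0.77,-0.06,-0.98,0,0,0,0.5],[0.77,-0.06,-0.98,0,0,0,0.5],[0.77,-0.06,-0.98,0,0,0,0.5],[0.77,-0.06,-0.98,0,0,0,0.5],[0.77,-0.06,-0.98,0,0,0,0.5],[0.77,-0.06,-0.98,0,0,0,0.5],[0.77,-0.06,-0.98,0,0,0,0.5],[0.77,-0.06,-0.98,0,0,0,0.5],[0.77,-0.06,-0.98,0,0,0,0.5],[0.77,-0.06,-0.98,0,0,0,0.5]],
], squeeze=30)

```text
time: 1.35
ee_pos: [0.3046, 0.2374, 0.2456]
ee_rot: [[0.918, -0.0, 0.397], [-0.397, -0.0, 0.918], [-0.0, -1.0, -0.0]]
force: [0.3, -0.2, 0.1]
width: 0.0422
```

Emit:
arm_command([
  [[0.77,-0.06,-0.98,0,0,0,0.5],[0.77,-0.06,-0.98,0,0,0,0.5],[0.77,-0.06,-0.98,0,0,0,0.5],[0.77,-0.06,-0.98,0,0,0,0.5],[0.77,-0.06,-0.98,0,0,0,0.5],[0.77,-0.06,-0.98,0,0,0,0.5],[0.77,-0.06,-0.98,0,0,0,0.5],[0.77,-0.06,-0.98,0,0,0,0.5],[0.77,-0.06,-0.98,0,0,0,0.5],[0.77,-0.06,-0.98,0,0,0,0.5],[0.77,-0.06,-0.98,0,0,0,0.5],[0.77,-0.06,-0.98,0,0,0,0.5]],
])

```text
time: 2.55
ee_pos: [0.3807, -0.0519, 0.26]
ee_rot: [[0.918, -0.0, 0.398], [-0.398, 0.0, 0.918], [-0.0, -1.0, 0.0]]
force: [-0.0, 0.5, 0.1]
width: 0.0421
```

Emit:
arm_command([
  [[0,0,0,0,1,0,0.5],[0,0,0,0,1,0,0.5],[0,0,0,0,1,0,0.5],[0,0,0,0,1,0,0.5],[0,0,0,0,1,0,0.5],[0,0,0,0,1,0,0.5],[0,0,0,0,1,0,0.5],[0,0,0,0,1,0,0.5],[0,0,0,0,1,0,0.5],[0,0,0,0,1,0,0.5],[0,0,0,0,1,0,0.5],[0,0,0,0,1,0,0.5]],
])

```text
time: 3.75
ee_pos: [0.3805, -0.0508, 0.2599]
ee_rot: [[0.316, -0.0, 0.949], [-0.949, 0.0, 0.316], [-0.0, -1.0, -0.0]]
force: [0.1, -0.5, 0.1]
width: 0.0429
```

Run:
```python
from rig import env
import cv2,numpy as np
np.set_printoptions(precision=4,suppress=True)
s=env.read_state(); print({k:s[k] for k in('time','qpos','ee_pos','ee_rot','force','width')})
np.save('wcal.npy',env.calibration("wrist"),allow_pickle=True)
cv2.imwrite("pics/b_wrist.png",env.capture("wrist"))
```

```text
{'time': 3.75, 'qpos': array([-25.4792, -17.7257, 115.2347,  -0.0008,  82.5122, -43.8899]), 'ee_pos': array([ 0.3805, -0.0508,  0.2599]), 'ee_rot': array([[ 0.3158, -0.0003,  0.9488],
       [-0.9488,  0.0001,  0.3158],
       [-0.0002, -1.    , -0.0003]]), 'force': array([ 0.1224, -0.4575,  0.1308]), 'width': 0.04294767790713199}
```

View pics/b_wrist.png

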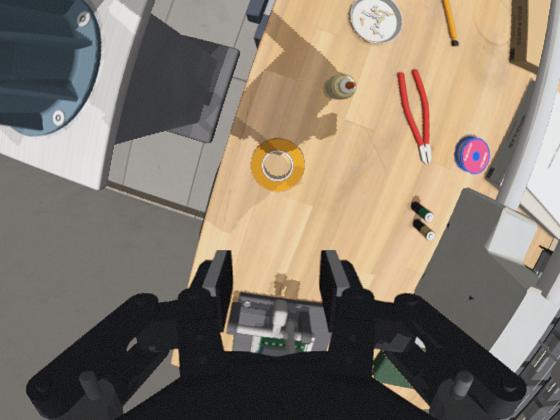

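The wrist view shows the press below the fingers (tab about (280,325)), the tape at (277,164), the bottle at (342,87), and the hanging block on the right, clear of us. Next I finish the yaw and tilt 30°.

Emit:
arm_command([
  [[0,0,0,0,1,0,0.5],[0,0,0,0,1,0,0.5],[0,0,0,0,0.25,-0.5,0.5],[0,0,0,0,0,-1,0.5],[0,0,0,0,0,-1,0.5],[0,0,0,0,0,-1,0.5],[0,0,0,0,0,-1,0.5],[0,0,0,0,0,-1,0.5],[0,0,0,0,0,-1,0.5],[0,0,0,0,0,-1,0.5],[0,0,0,0,0,0,0.5]],
])

```text
time: 4.9
ee_pos: [0.38, -0.0498, 0.2589]
ee_rot: [[0.149, 0.083, 0.985], [-0.853, -0.493, 0.17], [0.5, -0.866, -0.003]]
force: [0.3, 0.6, -0.2]
width: 0.0424
```

```bash
cat > w.py <<'E'
from rig import env
import sys
from h import *
def wproj(c,P):
    T=np.linalg.inv(c["extrinsics"]); p=P@T[:3,:3].T+T[:3,3]
    r=np.hypot(p[:,0],p[:,1]); th=np.arctan2(r,p[:,2])
    return np.c_[c["cx"]+c["fx"]*th*p[:,0]/r, c["cy"]+c["fy"]*th*p[:,1]/r]
def look(name,q,b=1.1):
    s=env.read_state(); print({k:s[k] for k in('time','qpos','ee_pos','ee_rot','force','width')})
    c=env.calibration("wrist"); im=env.capture("wrist"); cv2.imwrite(f"pics/{name}_raw.png",im)
    np.save(f'pics/{name}.npy',c,allow_pickle=True)
    L=[(-80,75,14),(-80,-75,14),(70,75,14),(70,-75,14),(-43,33,167),(-43,-33,167),(-81,0,190)]+[(x,y-b,z) for x in(-108,-84) for y in(-10,-26) for z in(47,77)]
    im=cv2.resize(im,None,fx=1.4,fy=1.4,interpolation=cv2.INTER_CUBIC)
    for u in wproj(c,press(q,L)): 
        if abs(u).max()<800: cv2.circle(im,tuple(int(v*1.4) for v in u),3,(0,0,255),1)
    cv2.imwrite(f"pics/{name}.png",im)
E
python3 - <<'E'
from w import *
look("c",[.4742,-.3059,-1.405])
E
```

```text
{'time': 4.9, 'qpos': array([ -1.6834, -17.6896, 120.3017, -30.7624,  73.5047,  -3.5993]), 'ee_pos': array([ 0.38  , -0.0498,  0.2589]), 'ee_rot': array([[ 0.1485,  0.0827,  0.9854],
       [-0.8532, -0.4931,  0.17  ],
       [ 0.5   , -0.866 , -0.0027]]), 'force': array([ 0.3276,  0.5515, -0.1832]), 'width': 0.04236881801287824}
```

View pics/c.png

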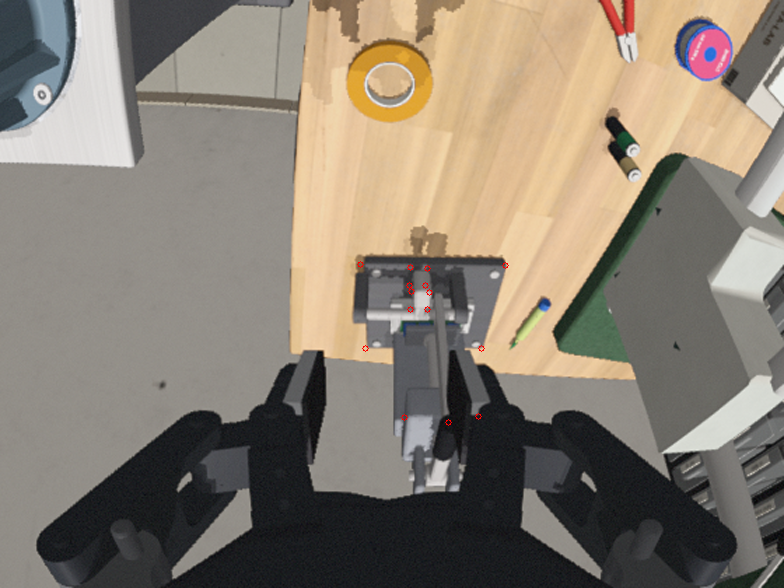

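Run:
```python
import cv2
a=cv2.imread("pics/c_raw.png")[175:265,240:370]; cv2.imwrite("pics/c_z.png",cv2.resize(a,None,fx=6,fy=6,interpolation=cv2.INTER_CUBIC))
```

```text
(no output)
```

View pics/c_z.png

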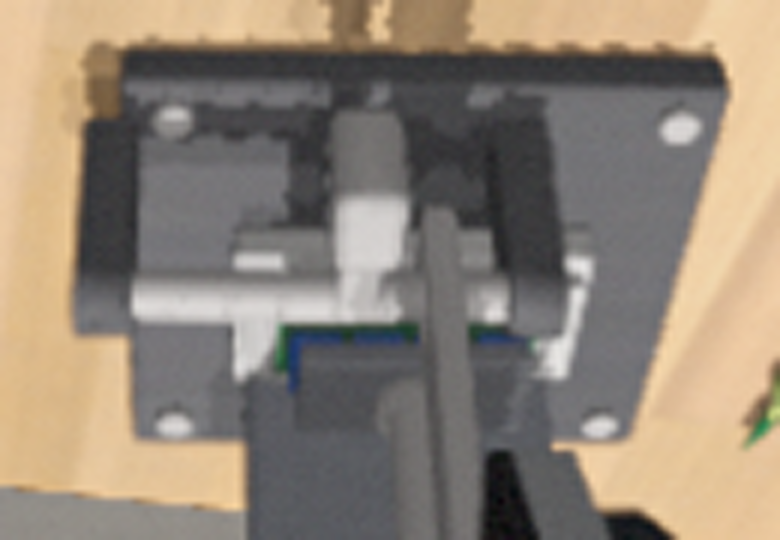

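```bash
cat > fit2.py <<'E'
exec(open('fit.py').read().split("r=least")[0])
from w import wproj
for k in('tl','tr'): d.pop(k)
du=np.array(list(d.values()))/5+[255,125]
W=np.load('pics/c.npy',allow_pickle=True).item()
w={'bl':(400,112),'br':(335,112),'tl':(405,196),'tr':(335,198),'Bl':(405,268),'Br':(342,268),'FL':(722,90),'FR':(125,85),'BR':(137,437),'BL':(630,437)}
wu=np.array(list(w.values()))/6+[240,175]
def f3(q,full=False):
    b=q[3]*1000; B.update(Bl=(-84,-10-b,77),Br=(-84,-26-b,77))
    e=wproj(W,press(q,pts(w,b)))-wu
    if full:return e
    return np.r_[f(q),2*e.ravel()]
r=least_squares(f3,[.4742,-.3059,-1.405,0.001],loss='soft_l1');print(r.x,np.degrees(r.x[2]))
for k,v in zip(w,f3(r.x,True)):print(k,v)
rw=least_squares(lambda q:f3(q,True).ravel(),r.x);print('wrist only',rw.x,np.degrees(rw.x[2]))
for k,v in zip(w,f3(rw.x,True)):print(k,v)
q=r.x
for qq in (r.x,rw.x):print('tab',press(qq,[[-96,-18-qq[3]*1000,62]]))
E
python3 fit2.py
```

```text
[ 0.4749 -0.305  -1.3951 -0.0013] -79.93062246550224
bl [ 0.3342 -2.5984]
br [-1.1256 -2.6058]
tl [1.0354 0.5395]
tr [-0.2169  0.2303]
Bl [-0.2745  1.0251]
Br [-2.1457  1.07  ]
FL [ 0.7468 -1.0855]
FR [-2.94   -0.4378]
BR [-1.0449  1.3368]
BL [0.2637 0.6373]
wrist only [ 0.4764 -0.3056 -1.4013  0.0001] -80.28944877772673
bl [ 0.7469 -2.1536]
br [-0.6906 -2.2154]
tl [1.465  0.9805]
tr [0.2384 0.6179]
Bl [0.0222 1.4282]
Br [-1.8257  1.4243]
FL [ 1.7632 -0.4209]
FR [-1.665  -0.2383]
BR [-0.5477  1.4683]
BL [0.6095 1.0554]
tab [[ 0.4417 -0.2134  0.062 ]]
tab [[ 0.4424 -0.214   0.062 ]]
```

```bash
cat > go.py <<'E'
from w import *
Q=[.4755,-.3053,-1.400]
def to(grasp,back=0.0):
    s=env.read_state();R=s['ee_rot'];g=press(Q,[grasp])[0]
    t=g+R[:,1]*(.019-back); d=R.T@(t-s['ee_pos'])
    print('tcp target',t,'tool delta mm',d*1000,'units',d*50)
E
python3 - <<'E'
from go import *
to((-98,-18,65),.06);to((-98,-18,65))
E
```

```text
tcp target [ 0.4377 -0.1916  0.1005] tool delta mm [ 50.2791 212.0591  32.8062] units [ 2.514  10.603   1.6403]
tcp target [ 0.4427 -0.2211  0.0485] tool delta mm [ 50.2791 272.0591  32.8062] units [ 2.514  13.603   1.6403]
```

Emit:
arm_command([
  [[0.5,0.96,0.33,0,0,0,0.5],[0.5,0.96,0.33,0,0,0,0.5],[0.5,0.96,0.33,0,0,0,0.5],[0.5,0.96,0.33,0,0,0,0.5],[0.5,0.96,0.32,0,0,0,0.5],[0,0.96,0,0,0,0,0.5],[0,0.96,0,0,0,0,0.5],[0,0.96,0,0,0,0,0.5],[0,0.96,0,0,0,0,0.5],[0,0.96,0,0,0,0,0.5],[0,0.96,0,0,0,0,0.5],[0,0,0,0,0,0,0.5]],
])

```text
time: 6.15
ee_pos: [0.4364, -0.1934, 0.1005]
ee_rot: [[0.143, 0.079, 0.986], [-0.855, -0.491, 0.164], [0.498, -0.867, -0.003]]
force: [0.1, -0.2, 0.1]
width: 0.0428
```

Run:
```python
from go import *
look("d",Q,0); to((-98,-18,65))
```

```text
{'time': 6.15, 'qpos': array([-21.6802,   4.1215, 122.1564, -37.9361,  44.0422,  -5.5885]), 'ee_pos': array([ 0.4364, -0.1934,  0.1005]), 'ee_rot': array([[ 0.1434,  0.0791,  0.9865],
       [-0.8554, -0.4914,  0.1638],
       [ 0.4977, -0.8673, -0.0028]]), 'force': array([ 0.1308, -0.1553,  0.1325]), 'width': 0.04277639920136316}
tcp target [ 0.4426 -0.2211  0.0485] tool delta mm [-1.7128 60.2664  1.0246] units [-0.0856  3.0133  0.0512]
```

View pics/d.png

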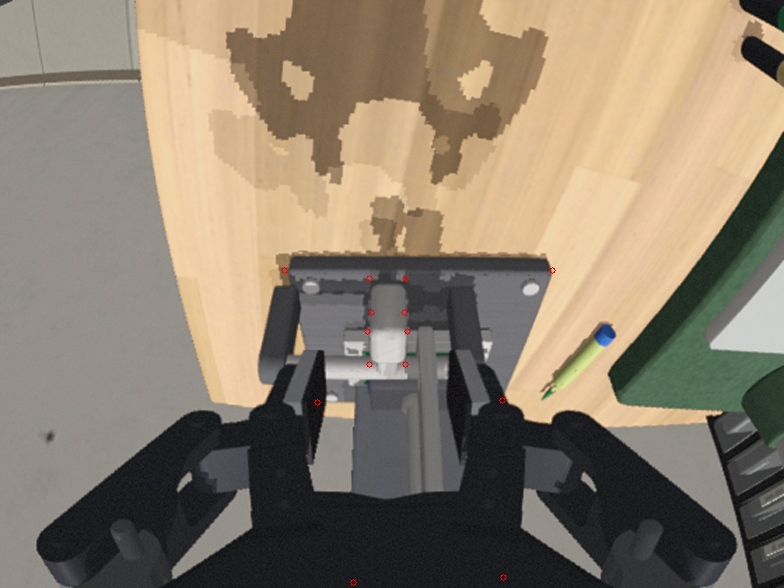

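Tab centred between the fingers (about (388,320)) and the model overlay agrees. Advancing 60 mm.

Emit:
arm_command([
  [[-0.04,0.6,0.02,0,0,0,0.5],[-0.04,0.6,0.02,0,0,0,0.5],[0,0.6,0,0,0,0,0.5],[0,0.6,0,0,0,0,0.5],[0,0.6,0,0,0,0,0.5],[0,0,0,0,0,0,0.5]],
])

```text
time: 6.8
ee_pos: [0.4424, -0.2206, 0.0476]
ee_rot: [[0.145, 0.081, 0.986], [-0.855, -0.492, 0.166], [0.499, -0.867, -0.002]]
force: [-0.1, 1.0, 0.4]
width: 0.0424
```

Run:
```python
from go import *
look("e",Q,0); to((-98,-18,65)); cv2.imwrite("pics/e_side.png",cv2.resize(env.capture("side")[100:260,200:400],None,fx=3,fy=3))
```

```text
{'time': 6.8, 'qpos': array([-24.9234,  12.1732, 121.6077, -43.6715,  36.6509,  -0.9346]), 'ee_pos': array([ 0.4424, -0.2206,  0.0476]), 'ee_rot': array([[ 0.1446,  0.0807,  0.9862],
       [-0.8547, -0.492 ,  0.1655],
       [ 0.4986, -0.8668, -0.0022]]), 'force': array([-0.1255,  1.0225,  0.4257]), 'width': 0.04239799085811345}
tcp target [ 0.4427 -0.2211  0.0485] tool delta mm [ 0.6822  0.1177 -0.1591] units [ 0.0341  0.0059 -0.008 ]
```

View pics/e.png

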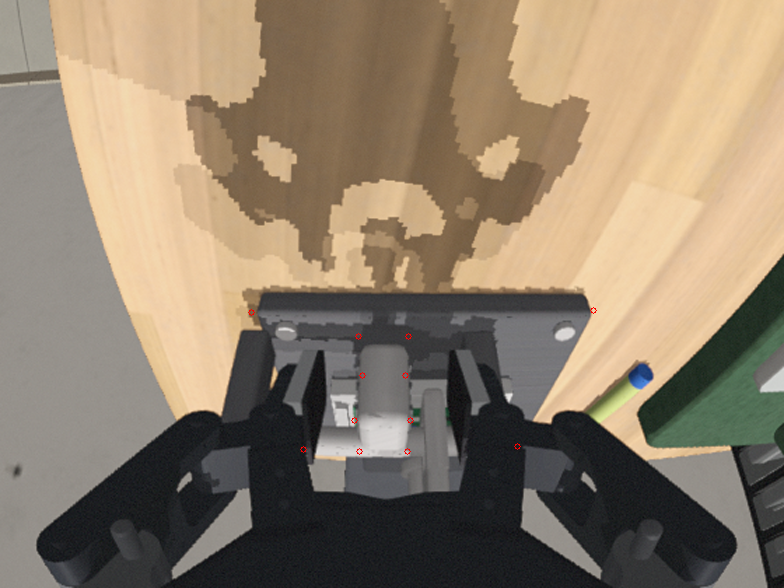

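View pics/e_side.png

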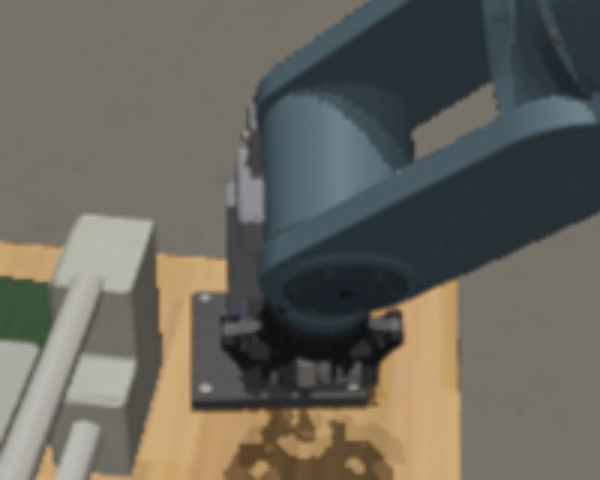

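Tab between the pads (about (385,395)), slightly closer to the left one. Closing.

Emit:
arm_command([
  [[0,0,0,0,0,0,0.85],[0,0,0,0,0,0,1],[0,0,0,0,0,0,1],[0,0,0,0,0,0,1],[0,0,0,0,0,0,1]],
], squeeze=25)

```text
time: 7.4
ee_pos: [0.443, -0.2204, 0.0499]
ee_rot: [[0.144, 0.082, 0.986], [-0.854, -0.494, 0.166], [0.5, -0.866, -0.0]]
force: [-4.7, 1.4, 6.4]
width: 0.0154
```

Emit:
arm_command([
  [[0,0,-0.2,0,0,0,1],[0,0,-0.2,0,0,0,1],[0,0,-0.2,0,0,0,1],[0,0,-0.2,0,0,0,1],[0,0,-0.2,0,0,0,1],[0,0,-0.2,0,0,0,1],[0,0,-0.2,0,0,0,1],[0,0,0,0,0,0,1]],
])

```text
time: 8.2
ee_pos: [0.4158, -0.2248, 0.0499]
ee_rot: [[0.144, 0.084, 0.986], [-0.854, -0.493, 0.167], [0.5, -0.866, 0.001]]
force: [-0.5, 7.4, 6.6]
width: 0.0156
```

Emit:
arm_command([
  [[0,0,-0.1,0,0,0,1],[0,0,0,0,0,0,1]],
])

```text
time: 8.4
ee_pos: [0.4142, -0.2251, 0.0499]
ee_rot: [[0.144, 0.085, 0.986], [-0.854, -0.493, 0.167], [0.5, -0.866, 0.002]]
force: [0.6, 7.2, 6.6]
width: 0.0155
```

Emit:
arm_command([
  [[0,0,-0.08,0,0,0,1],[0,0,0,0,0,0,1]],
])

```text
time: 8.6
ee_pos: [0.4127, -0.2253, 0.0499]
ee_rot: [[0.144, 0.085, 0.986], [-0.854, -0.493, 0.167], [0.5, -0.866, 0.002]]
force: [-0.2, 7.4, 7.4]
width: 0.0159
```

Emit:
arm_command([
  [[0,0,-0.08,0,0,0,1],[0,0,0,0,0,0,1]],
])

```text
time: 8.8
ee_pos: [0.4112, -0.2256, 0.0499]
ee_rot: [[0.144, 0.085, 0.986], [-0.854, -0.493, 0.167], [0.5, -0.866, 0.002]]
force: [0.6, 7.8, 7.2]
width: 0.0155
```

Emit:
arm_command([
  [[0,0,-0.08,0,0,0,1],[0,0,0,0,0,0,1]],
])

```text
time: 9.0
ee_pos: [0.4096, -0.2259, 0.0499]
ee_rot: [[0.144, 0.085, 0.986], [-0.854, -0.493, 0.167], [0.5, -0.866, 0.002]]
force: [0.1, 7.9, 8.0]
width: 0.0155
```

Emit:
arm_command([
  [[0,0,-0.08,0,0,0,1],[0,0,0,0,0,0,1]],
])

```text
time: 9.2
ee_pos: [0.4092, -0.2259, 0.05]
ee_rot: [[0.144, 0.088, 0.986], [-0.854, -0.493, 0.168], [0.5, -0.866, 0.005]]
force: [6.5, 7.7, 2.6]
width: 0.0157
```

Stop reached (34 mm travelled, force jumped). Release and back out.

Emit:
arm_command([
  [[0,0,0.04,0,0,0,0.5],[0,0,0,0,0,0,0.5],[0,0,0,0,0,0,0.5],[0,-0.4,0,0,0,0,0.5],[0,-0.8,0,0,0,0,0.5],[0,-0.9,0,0,0,0,0.5],[0,-0.9,0,0,0,0,0.5],[0,-0.9,0,0,0,0,0.5],[0,-0.9,0,0,0,0,0.5],[0,-0.9,0,0,0,0,0.5],[0,0,0,0,0,0,0.5]],
])

```text
time: 10.3
ee_pos: [0.4001, -0.1697, 0.1504]
ee_rot: [[0.143, 0.088, 0.986], [-0.853, -0.494, 0.168], [0.502, -0.865, 0.004]]
force: [1.4, -0.6, -0.6]
width: 0.0426
```

Run:
```python
from go import *
look("f",Q,34)
```

```text
{'time': 10.3, 'qpos': array([-20.3188,  -7.5332, 126.1577, -34.1608,  50.4281, -10.2798]), 'ee_pos': array([ 0.4001, -0.1697,  0.1504]), 'ee_rot': array([[ 0.1432,  0.0875,  0.9858],
       [-0.8531, -0.494 ,  0.1678],
       [ 0.5016, -0.8651,  0.004 ]]), 'force': array([ 1.4269, -0.6413, -0.6108]), 'width': 0.04257809724145351}
```

View pics/f.png

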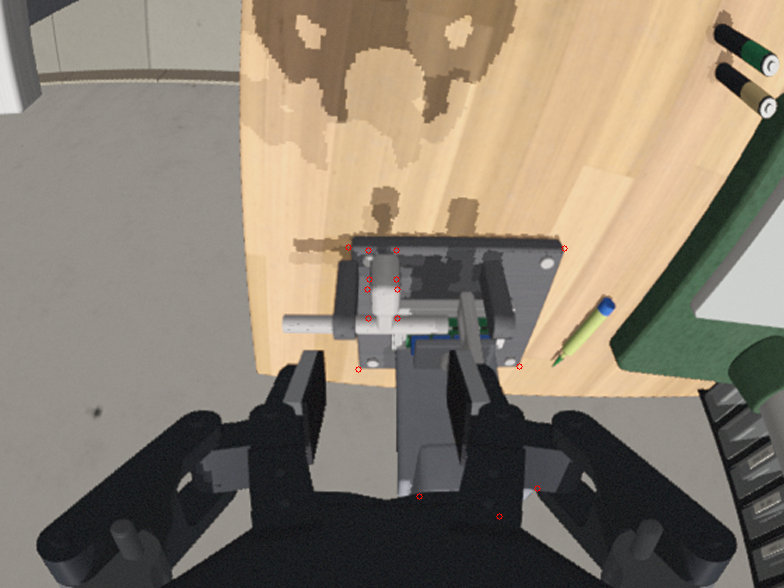

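The bolt's inner end (about (447,326)) is clear of the tongue (about (467,330)), and the tab sits next to the right guide. Next: the lever grip, jaws across it, same 30° tilt from above and in front.

Run:
```python
from go import *
to((-69,0,192),.075);to((-69,0,192))
print(press(Q,[[-69,0,192]]))
```

```text
tcp target [ 0.4589 -0.2097  0.2405] tool delta mm [ 88.154  -54.1914  52.1467] units [ 4.4077 -2.7096  2.6073]
tcp target [ 0.4654 -0.2467  0.1756] tool delta mm [88.154  20.8086 52.1467] units [4.4077 1.0404 2.6073]
[[ 0.4638 -0.2373  0.192 ]]
```

Emit:
arm_command([
  [[0,-0.9,0,0,0,0,0.5],[0,-0.9,0,0,0,0,0.5],[0,-0.9,0,0,0,0,0.5],[0.88,0,0.52,0,0,0,0.5],[0.88,0,0.52,0,0,0,0.5],[0.88,0,0.52,0,0,0,0.5],[0.88,0,0.52,0,0,0,0.5],[0.88,0,0.52,0,0,0,0.5],[0,0,0,0,0,0,0.5]],
])

```text
time: 11.25
ee_pos: [0.4593, -0.2118, 0.2393]
ee_rot: [[0.142, 0.084, 0.986], [-0.854, -0.494, 0.165], [0.501, -0.866, 0.001]]
force: [-0.2, -0.2, -0.1]
width: 0.0427
```

Run:
```python
from go import *
look("g",Q,34); to((-69,0,192)); cv2.imwrite("pics/g_side.png",cv2.resize(env.capture("side")[60:260,180:430],None,fx=3,fy=3))
```

```text
{'time': 11.25, 'qpos': array([-22.8302,  -6.0668, 113.2681, -29.4926,  59.1659, -19.9886]), 'ee_pos': array([ 0.4593, -0.2118,  0.2393]), 'ee_rot': array([[ 0.1422,  0.0835,  0.9863],
       [-0.8538, -0.4938,  0.1649],
       [ 0.5008, -0.8655,  0.0011]]), 'force': array([-0.2118, -0.1675, -0.1186]), 'width': 0.042692100069764274}
tcp target [ 0.4653 -0.2467  0.1755] tool delta mm [ 0.4683 72.5355  1.2594] units [0.0234 3.6268 0.063 ]
```

View pics/g.png

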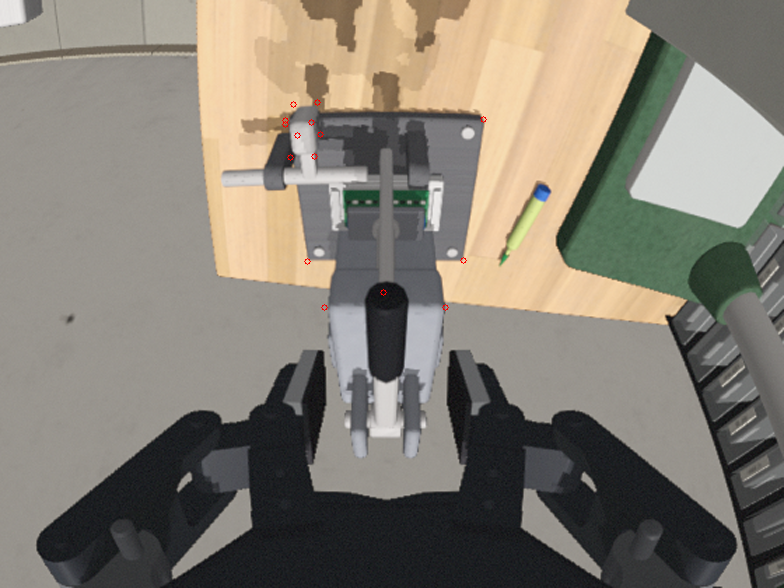

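View pics/g_side.png

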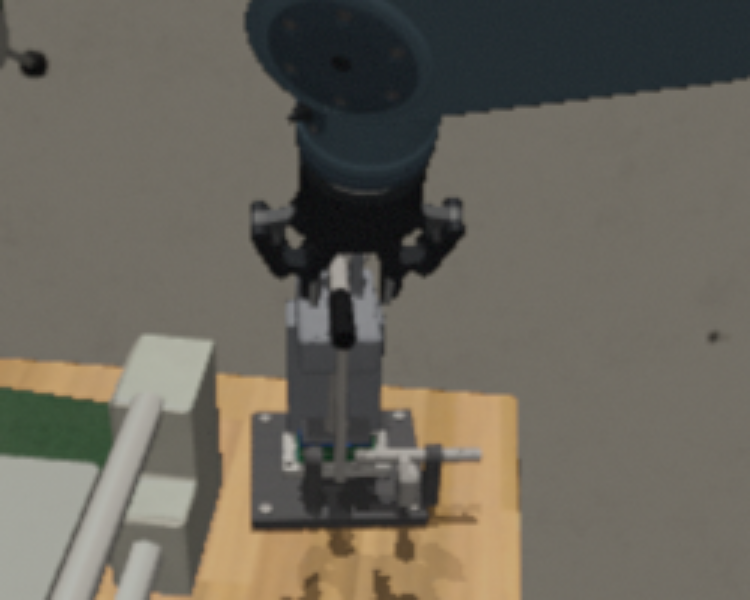

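The grip is centred between the fingers (about (386,335)) and the bolt is out to the right. Advance and grip lightly.

Emit:
arm_command([
  [[0.02,0.7,0.06,0,0,0,0.5],[0,0.7,0,0,0,0,0.5],[0,0.7,0,0,0,0,0.5],[0,0.7,0,0,0,0,0.5],[0,0.7,0,0,0,0,0.5],[0,0,0,0,0,0,0.5],[0,0,0,0,0,0,1],[0,0,0,0,0,0,1],[0,0,0,0,0,0,1],[0,0,0,0,0,0,1],[0,0,0,0,0,0,1]],
], squeeze=25)

```text
time: 12.45
ee_pos: [0.465, -0.2441, 0.1786]
ee_rot: [[0.144, 0.083, 0.986], [-0.854, -0.493, 0.166], [0.499, -0.866, -0.0]]
force: [-3.9, 4.3, 3.9]
width: 0.0192
```

```bash
cat > arc.py <<'E'
from go import *
from scipy.spatial.transform import Rotation as Ro
# rows to carry the grasp point along the lever's arc, th0->th1 with tilt t0->t1 (deg)
def arc(th0,th1,t1,n):
    s=env.read_state();p=s['ee_pos'].copy();R=s['ee_rot'].copy()
    hinge=press(Q,[[45,0,190]])[0]
    X=np.array([np.cos(Q[2]),np.sin(Q[2]),0]);Z=np.array([0,0,1.])
    g=p-.019*R[:,1]; v=g-hinge; u=np.array([v@X,v@Z]); print('radius',np.hypot(*u),'angle',np.arctan2(u[1],-u[0]),'y off',v@np.array([-np.sin(Q[2]),np.cos(Q[2]),0]))
    t0=np.degrees(np.arctan2(R[:,1]@X,-R[2,1])); print('tilt',t0)
    for i in range(1,n+1):
        dth=(th1-th0)*i/n; t=np.radians(t0+(t1-t0)*i/n); c,sn=np.cos(dth),np.sin(dth)
        w=hinge+X*(c*u[0]+sn*u[1])+Z*(-sn*u[0]+c*u[1])+(v@np.cross(Z,X))*np.cross(Z,X)
        Rt=np.c_[np.cos(t)*X+np.sin(t)*Z,np.sin(t)*X-np.cos(t)*Z,np.cross(Z,X)]
        pt=w+.019*Rt[:,1]
        d=np.round(R.T@(pt-p)*50,2); r=np.round(np.degrees((Ro.from_matrix(R.T@Rt)).as_rotvec())/4,2)
        print(list(d),list(r)); p=p+R@(d/50); R=R@Ro.from_rotvec(np.radians(r*4)).as_matrix()
E
python3 -c "
from arc import *
arc(0,.4,20,12)"
```

```text
radius 0.11669896864304027 angle 0.043262150505198334 y off 7.788168626256078e-05
tilt 29.965818615716802
[np.float64(0.09), np.float64(-0.16), np.float64(0.0)] [np.float64(0.03), np.float64(-0.05), np.float64(0.21)]
[np.float64(0.1), np.float64(-0.16), np.float64(0.0)] [np.float64(-0.0), np.float64(0.0), np.float64(0.21)]
[np.float64(0.1), np.float64(-0.16), np.float64(0.0)] [np.float64(-0.0), np.float64(0.0), np.float64(0.2)]
[np.float64(0.1), np.float64(-0.16), np.float64(0.0)] [np.float64(-0.0), np.float64(0.0), np.float64(0.21)]
[np.float64(0.11), np.float64(-0.15), np.float64(0.0)] [np.float64(-0.0), np.float64(0.0), np.float64(0.21)]
[np.float64(0.1), np.float64(-0.15), np.float64(0.0)] [np.float64(-0.0), np.float64(0.0), np.float64(0.21)]
[np.float64(0.12), np.float64(-0.15), np.float64(0.0)] [np.float64(-0.0), np.float64(0.0), np.float64(0.2)]
[np.float64(0.11), np.float64(-0.15), np.float64(0.0)] [np.float64(-0.0), np.float64(0.0), np.float64(0.21)]
[np.float64(0.12), np.float64(-0.14), np.float64(0.0)] [np.float64(-0.0), np.float64(0.0), np.float64(0.21)]
[np.float64(0.11), np.float64(-0.15), np.float64(0.0)] [np.float64(-0.0), np.float64(0.0), np.float64(0.21)]
[np.float64(0.13), np.float64(-0.14), np.float64(0.0)] [np.float64(-0.0), np.float64(0.0), np.float64(0.2)]
[np.float64(0.12), np.float64(-0.13), np.float64(0.0)] [np.float64(-0.0), np.float64(0.0), np.float64(0.21)]
```

Emit:
arm_command([
  [[0.09,-0.16,0,0,0,0.21,1],[0.1,-0.16,0,0,0,0.21,1],[0.1,-0.16,0,0,0,0.2,1],[0.1,-0.16,0,0,0,0.21,1],[0.11,-0.15,0,0,0,0.21,1],[0.1,-0.15,0,0,0,0.21,1],[0.12,-0.15,0,0,0,0.2,1],[0.11,-0.15,0,0,0,0.21,1],[0.12,-0.14,0,0,0,0.21,1],[0.11,-0.15,0,0,0,0.21,1],[0.13,-0.14,0,0,0,0.2,1],[0.12,-0.13,0,0,0,0.21,1]],
])

```text
time: 13.65
ee_pos: [0.4664, -0.253, 0.2223]
ee_rot: [[0.156, 0.056, 0.986], [-0.927, -0.337, 0.166], [0.342, -0.94, -0.0]]
force: [-3.2, 0.4, -8.1]
width: 0.0189
```

```bash
python3 -c "
from arc import *
arc(.42,.82,10,12)
cv2.imwrite('pics/h_side.png',cv2.resize(env.capture('side')[60:260,180:430],None,fx=3,fy=3))" | sed 's/np.float64//g'
```

```text
radius 0.11597454300623306 angle 0.44690879483408197 y off -3.0070250921671745e-05
tilt 19.981063218312613
[(0.13), (-0.13), (0.0)] [(0.02), (-0.05), (0.21)]
[(0.13), (-0.13), (0.0)] [(0.0), (0.0), (0.21)]
[(0.13), (-0.13), (0.0)] [(0.0), (0.0), (0.2)]
[(0.13), (-0.13), (0.0)] [(0.0), (0.0), (0.21)]
[(0.14), (-0.12), (0.0)] [(0.0), (0.0), (0.21)]
[(0.14), (-0.12), (0.0)] [(0.0), (0.0), (0.21)]
[(0.14), (-0.11), (0.0)] [(0.0), (0.0), (0.21)]
[(0.14), (-0.12), (0.0)] [(0.0), (0.0), (0.2)]
[(0.14), (-0.11), (0.0)] [(0.0), (0.0), (0.21)]
[(0.15), (-0.1), (0.0)] [(0.0), (0.0), (0.21)]
[(0.15), (-0.11), (0.0)] [(0.0), (0.0), (0.21)]
[(0.15), (-0.1), (0.0)] [(0.0), (0.0), (0.21)]
```

View pics/h_side.png

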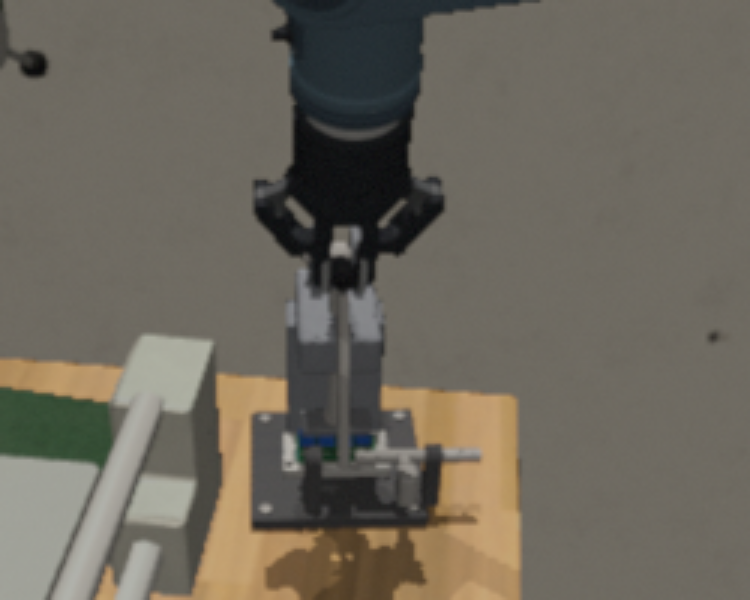

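The lever is rising with the gripper (grip now at about (345,265)), with an 8 N load as expected. Continue.

Emit:
arm_command([
  [[0.13,-0.13,0,0,0,0.21,1],[0.13,-0.13,0,0,0,0.21,1],[0.13,-0.13,0,0,0,0.2,1],[0.13,-0.13,0,0,0,0.21,1],[0.14,-0.12,0,0,0,0.21,1],[0.14,-0.12,0,0,0,0.21,1],[0.14,-0.11,0,0,0,0.21,1],[0.14,-0.12,0,0,0,0.2,1],[0.14,-0.11,0,0,0,0.21,1],[0.15,-0.1,0,0,0,0.21,1],[0.15,-0.11,0,0,0,0.21,1],[0.15,-0.1,0,0,0,0.21,1]],
])

```text
time: 14.9
ee_pos: [0.4703, -0.2768, 0.2581]
ee_rot: [[0.164, 0.028, 0.986], [-0.971, -0.17, 0.167], [0.173, -0.985, -0.001]]
force: [-5.9, 3.4, -6.5]
width: 0.0189
```

```bash
python3 -c "
from arc import *
arc(.82,1.16,2,12)" | sed 's/np.float64//g'
```

```text
radius 0.11619969893961968 angle 0.8438358198011382 y off -0.00021938861197050397
tilt 9.93709910637372
[(0.13), (-0.08), (0.0)] [(0.02), (-0.04), (0.17)]
[(0.13), (-0.09), (0.0)] [(0.0), (-0.0), (0.16)]
[(0.13), (-0.08), (0.0)] [(0.0), (-0.0), (0.17)]
[(0.14), (-0.07), (0.0)] [(0.0), (-0.0), (0.16)]
[(0.13), (-0.08), (0.0)] [(0.0), (-0.0), (0.17)]
[(0.14), (-0.07), (0.0)] [(0.0), (-0.0), (0.16)]
[(0.14), (-0.07), (0.0)] [(0.0), (-0.0), (0.17)]
[(0.14), (-0.07), (0.0)] [(0.0), (-0.0), (0.16)]
[(0.14), (-0.06), (0.0)] [(0.0), (-0.0), (0.17)]
[(0.14), (-0.07), (0.0)] [(0.0), (-0.0), (0.16)]
[(0.14), (-0.06), (0.0)] [(-0.0), (-0.0), (0.17)]
[(0.15), (-0.05), (0.0)] [(-0.0), (-0.0), (0.16)]
```

Emit:
arm_command([
  [[0.13,-0.08,0,0,0,0.17,1],[0.13,-0.09,0,0,0,0.16,1],[0.13,-0.08,0,0,0,0.17,1],[0.14,-0.07,0,0,0,0.16,1],[0.13,-0.08,0,0,0,0.17,1],[0.14,-0.07,0,0,0,0.16,1],[0.14,-0.07,0,0,0,0.17,1],[0.14,-0.07,0,0,0,0.16,1],[0.14,-0.06,0,0,0,0.17,1],[0.14,-0.07,0,0,0,0.16,1],[0.14,-0.06,0,0,0,0.17,1],[0.15,-0.05,0,0,0,0.16,1]],
])

```text
time: 16.1
ee_pos: [0.4753, -0.3072, 0.279]
ee_rot: [[0.167, 0.005, 0.986], [-0.985, -0.035, 0.167], [0.036, -0.999, -0.001]]
force: [-8.5, 4.6, -3.1]
width: 0.019
```

```bash
python3 -c "
from arc import *
arc(1.17,1.23,2,6)" | sed 's/np.float64//g'
```

```text
radius 0.11655220749335378 angle 1.1849221491146078 y off -0.000519937972447246
tilt 2.037734172088771
[(0.05), (-0.02), (0.0)] [(0.02), (-0.04), (0.0)]
[(0.06), (-0.02), (0.0)] [(0.0), (0.0), (0.0)]
[(0.05), (-0.02), (0.0)] [(0.0), (0.0), (0.0)]
[(0.06), (-0.02), (0.0)] [(0.0), (0.0), (0.01)]
[(0.06), (-0.01), (0.0)] [(0.0), (0.0), (-0.0)]
[(0.05), (-0.02), (0.0)] [(0.0), (0.0), (-0.0)]
```

Emit:
arm_command([
  [[0.05,-0.02,0,0,0,0,1],[0.06,-0.02,0,0,0,0,1],[0.05,-0.02,0,0,0,0,1],[0,0,0,0,0,0,1]],
])

```text
time: 16.5
ee_pos: [0.4758, -0.3105, 0.2805]
ee_rot: [[0.167, 0.005, 0.986], [-0.985, -0.036, 0.167], [0.037, -0.999, -0.001]]
force: [-7.7, 3.8, -4.4]
width: 0.019
```

Emit:
arm_command([
  [[0.06,-0.02,0,0,0,0,1],[0.06,-0.01,0,0,0,0,1],[0.05,-0.02,0,0,0,0,1],[0,0,0,0,0,0,1]],
])

```text
time: 16.9
ee_pos: [0.4763, -0.3138, 0.2817]
ee_rot: [[0.167, 0.005, 0.986], [-0.985, -0.036, 0.167], [0.037, -0.999, -0.001]]
force: [-8.6, 4.1, -3.8]
width: 0.0186
```

Not at the stop yet. Keep creeping.

Emit:
arm_command([
  [[0.08,-0.02,0,0,0,0,1],[0.08,-0.02,0,0,0,0,1],[0,0,0,0,0,0,1]],
])

```text
time: 17.2
ee_pos: [0.4769, -0.317, 0.2827]
ee_rot: [[0.167, 0.005, 0.986], [-0.985, -0.037, 0.167], [0.037, -0.999, -0.001]]
force: [-7.7, 3.4, -2.9]
width: 0.0187
```

Emit:
arm_command([
  [[0.08,-0.02,0,0,0,0,1],[0.08,-0.02,0,0,0,0,1],[0,0,0,0,0,0,1]],
])

```text
time: 17.5
ee_pos: [0.4774, -0.3201, 0.2837]
ee_rot: [[0.167, 0.005, 0.986], [-0.985, -0.037, 0.167], [0.037, -0.999, -0.001]]
force: [-8.5, 4.7, -3.4]
width: 0.0191
```

```bash
python3 -c "
from arc import *
arc(1.2,1.23,2,2)
look('k',Q,34)
cv2.imwrite('pics/k_scene.png',cv2.resize(env.capture('scene')[80:280,260:460],None,fx=3,fy=3))"
```

```text
radius 0.11684575042016762 angle 1.3043319520364145 y off -0.0006287272011611053
tilt 2.112775249281715
[np.float64(0.08), np.float64(-0.02), np.float64(0.0)] [np.float64(0.02), np.float64(-0.04), np.float64(0.01)]
[np.float64(0.09), np.float64(-0.02), np.float64(0.0)] [np.float64(-0.0), np.float64(0.0), np.float64(0.02)]
{'time': 17.5, 'qpos': array([-44.9443,   7.0712,  89.7324,  -1.2978,  81.5184, -54.4018]), 'ee_pos': array([ 0.4774, -0.3201,  0.2837]), 'ee_rot': array([[ 0.1672,  0.0049,  0.9859],
       [-0.9852, -0.0366,  0.1673],
       [ 0.0369, -0.9993, -0.0013]]), 'force': array([-8.5185,  4.7088, -3.376 ]), 'width': 0.01906336454380783}
```

View pics/k_scene.png

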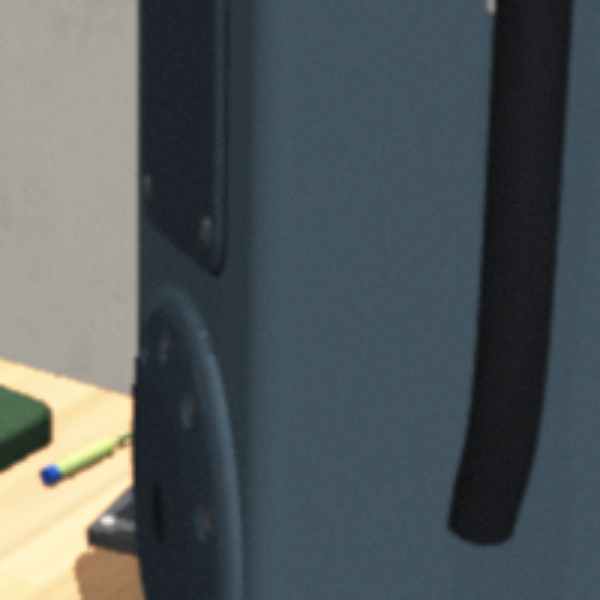

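View pics/k.png

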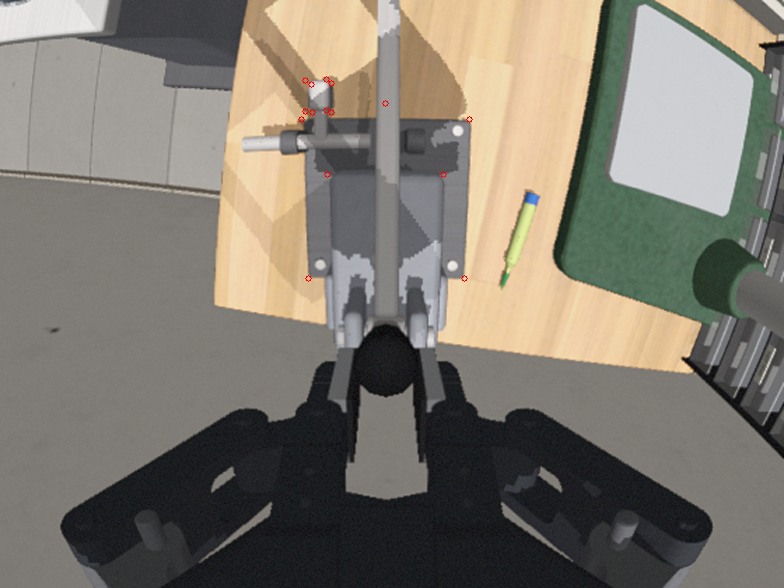

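```bash
python3 -c "
from arc import *
cv2.imwrite('pics/k_side.png',cv2.resize(env.capture('side')[60:260,180:430],None,fx=3,fy=3))"
```

```text
(no output)
```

View pics/k_side.png

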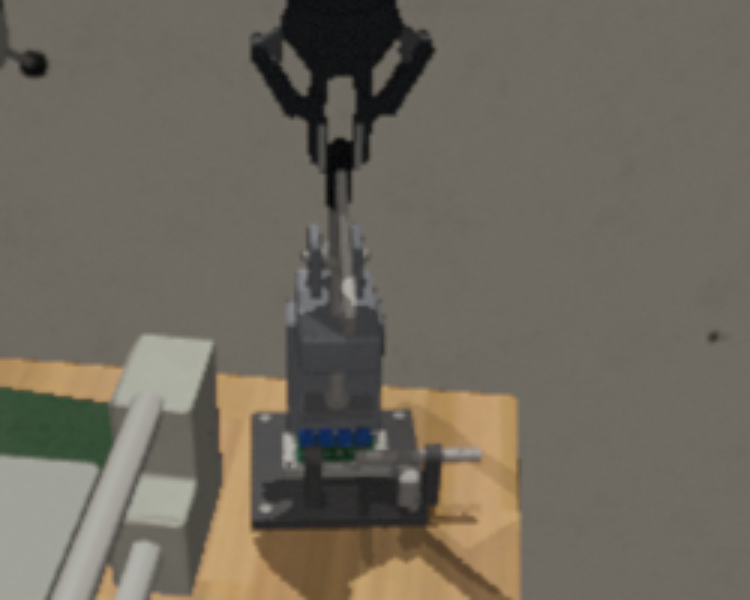

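The lever is nearly upright and the grip sits near the front edge of the pads, so I'll measure the lever angle from these images.

Run:
```python
from w import *
Q=[.4755,-.3053,-1.400]
W=np.load('pics/k.npy',allow_pickle=True).item(); D=env.calibration("side")
def pt(th,r,dn,y=0): # along lever r, dn below lever
    return (45-r*np.cos(th)-dn*np.sin(th), y, 190+r*np.sin(th)-dn*np.cos(th))
for th in (.9,1.0,1.1,1.15,1.2,1.25,1.3):
    P=press(Q,[pt(th,126,0),pt(th,62,0),pt(th,105,147),pt(th,94,147)])
    print(th,'wrist x1.4',(wproj(W,P)*1.4).round(0).tolist(),'side zoom',((proj(D,P)-[180,60])*3).round(0).tolist())
im=cv2.imread('pics/k_raw.png')[200:300,220:340];cv2.imwrite('pics/k_z.png',cv2.resize(im,None,fx=6,fy=6,interpolation=cv2.INTER_CUBIC))
```

```text
0.9 wrist x1.4 [[385.0, 241.0], [385.0, 302.0], [385.0, 7.0], [385.0, 22.0]] side zoom [[342.0, 188.0], [337.0, 225.0], [348.0, 394.0], [348.0, 398.0]]
1.0 wrist x1.4 [[385.0, 280.0], [385.0, 316.0], [385.0, -3.0], [385.0, 13.0]] side zoom [[341.0, 173.0], [337.0, 217.0], [349.0, 373.0], [348.0, 379.0]]
1.1 wrist x1.4 [[385.0, 322.0], [385.0, 330.0], [385.0, -10.0], [385.0, 5.0]] side zoom [[340.0, 158.0], [336.0, 210.0], [349.0, 350.0], [349.0, 358.0]]
1.15 wrist x1.4 [[385.0, 344.0], [385.0, 337.0], [385.0, -13.0], [385.0, 2.0]] side zoom [[339.0, 151.0], [336.0, 207.0], [350.0, 338.0], [349.0, 347.0]]
1.2 wrist x1.4 [[385.0, 365.0], [385.0, 345.0], [384.0, -15.0], [385.0, 0.0]] side zoom [[339.0, 144.0], [336.0, 204.0], [350.0, 326.0], [349.0, 335.0]]
1.25 wrist x1.4 [[385.0, 386.0], [385.0, 352.0], [384.0, -16.0], [384.0, -1.0]] side zoom [[338.0, 138.0], [336.0, 201.0], [350.0, 313.0], [349.0, 323.0]]
1.3 wrist x1.4 [[385.0, 406.0], [385.0, 359.0], [384.0, -16.0], [384.0, -1.0]] side zoom [[338.0, 132.0], [335.0, 198.0], [350.0, 300.0], [349.0, 311.0]]
```

View pics/k_z.png

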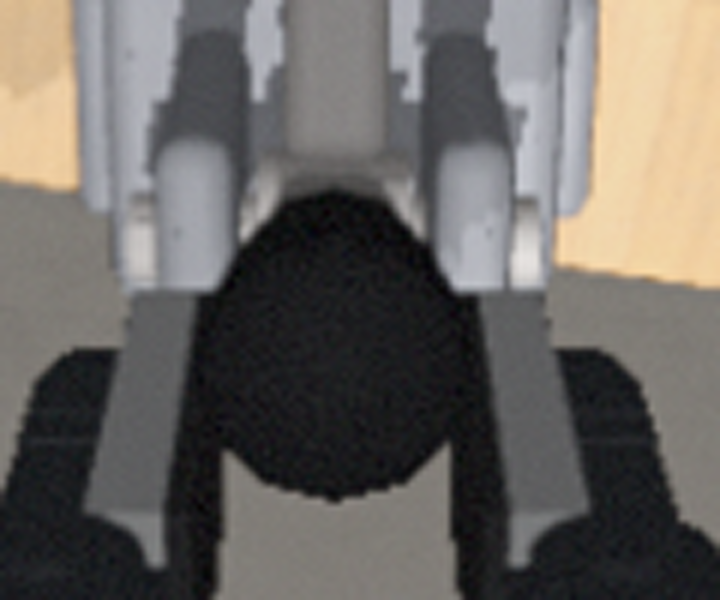

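The lever end-cap centre is at about (277,261) raw, which puts the lever at ≈1.20 rad. The pads have slipped toward the rear, though, so the stop isn't confirmed by force. I'll regrip centred and firmer, then push against the stop.

Emit:
arm_command([
  [[0,0,0,0,0,0,0.6],[0,0,0,0,0,0,0.6],[0,0,0,0,0,0,0.6],[-0.5,0,0,0,0,0,0.6],[0,0,0,0,0,0,0.6],[0,0,0,0,0,0,1],[0,0,0,0,0,0,1],[0,0,0,0,0,0,1],[0,0,0,0,0,0,1]],
], squeeze=60)

```text
time: 18.55
ee_pos: [0.4755, -0.3098, 0.283]
ee_rot: [[0.166, 0.005, 0.986], [-0.985, -0.036, 0.166], [0.036, -0.999, -0.001]]
force: [-4.6, 2.6, 5.1]
width: 0.0184
```

Emit:
arm_command([
  [[0.08,-0.02,0,0,0,0,1],[0.08,-0.02,0,0,0,0,1],[0,0,0,0,0,0,1]],
])

```text
time: 18.85
ee_pos: [0.4756, -0.3102, 0.283]
ee_rot: [[0.167, 0.002, 0.986], [-0.985, -0.03, 0.167], [0.03, -1.0, -0.003]]
force: [-6.7, 12.4, 6.2]
width: 0.0182
```

Emit:
arm_command([
  [[0.1,-0.02,0,0,0,0,1],[0,0,0,0,0,0,1]],
])

```text
time: 19.05
ee_pos: [0.4756, -0.3102, 0.283]
ee_rot: [[0.168, 0.001, 0.986], [-0.985, -0.026, 0.168], [0.026, -1.0, -0.003]]
force: [-8.7, 18.2, 8.4]
width: 0.018
```

Firm stop: 18 N with no motion. Unload, release, and rise clear.

Emit:
arm_command([
  [[-0.2,0.04,0,0,0,0,1],[0,0,0,0,0,0,0.6],[0,0,0,0,0,0,0.6],[0,0,0,0,0,0,0.6],[0,-0.4,0,0,0,0,0.6],[0,-0.8,0,0,0,0,0.6],[0,-0.8,0,0,0,0,0.6],[0,-0.8,0,0,0,0,0.6],[0,-0.8,0,0,0,0,0.6],[0,-0.8,0,0,0,0,0.6],[0,0,0,0,0,0,0.6]],
])

```text
time: 20.15
ee_pos: [0.4769, -0.3089, 0.3742]
ee_rot: [[0.166, 0.01, 0.986], [-0.985, -0.04, 0.166], [0.041, -0.999, 0.004]]
force: [-0.0, -0.4, 0.1]
width: 0.0343
```

```bash
python3 -c "
from arc import *
look('m',Q,34)
cv2.imwrite('pics/m_side.png',cv2.resize(env.capture('side')[60:260,180:430],None,fx=3,fy=3))
cv2.imwrite('pics/m_scene.png',env.capture('scene'))"
```

```text
{'time': 20.15, 'qpos': array([-44.1888,   3.6068,  83.3366,  -1.2357,  91.0199, -53.8063]), 'ee_pos': array([ 0.4769, -0.3089,  0.3742]), 'ee_rot': array([[ 0.1661,  0.0104,  0.9861],
       [-0.9852, -0.0402,  0.1664],
       [ 0.0414, -0.9991,  0.0036]]), 'force': array([-0.0464, -0.4063,  0.102 ]), 'width': 0.03431860835903111}
```

View pics/m_side.png

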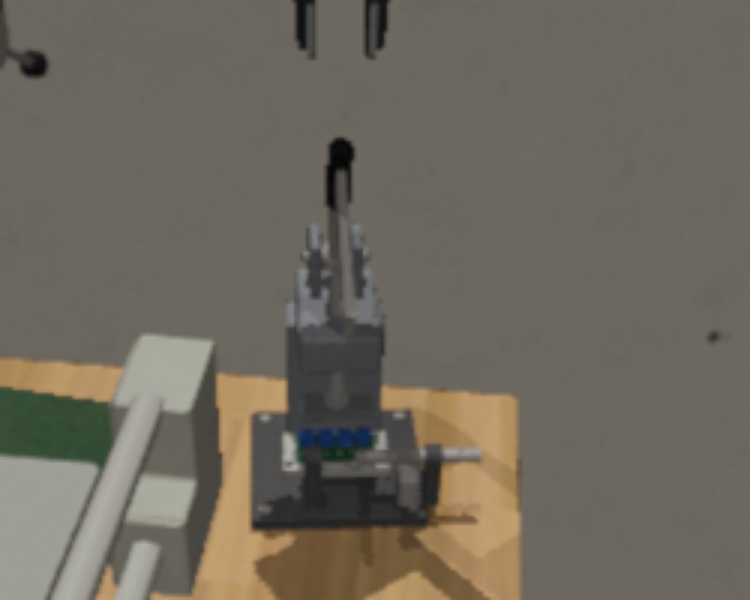

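View pics/m.png

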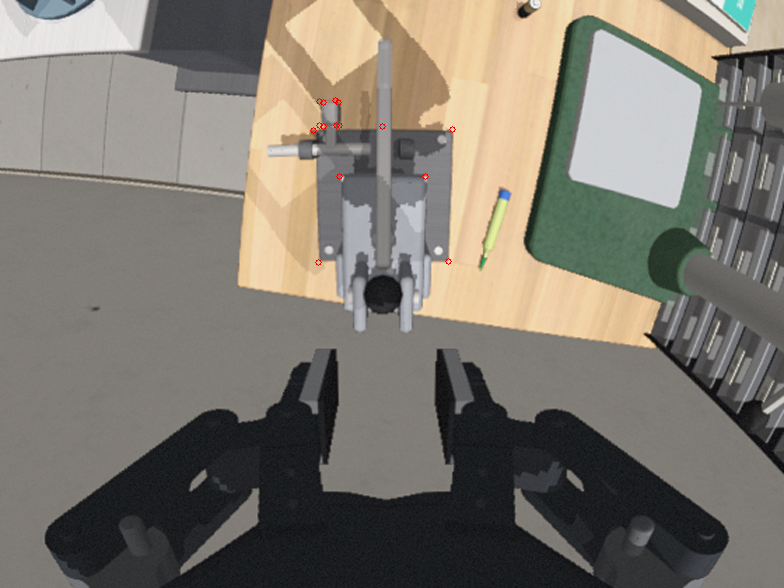

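View pics/m_scene.png

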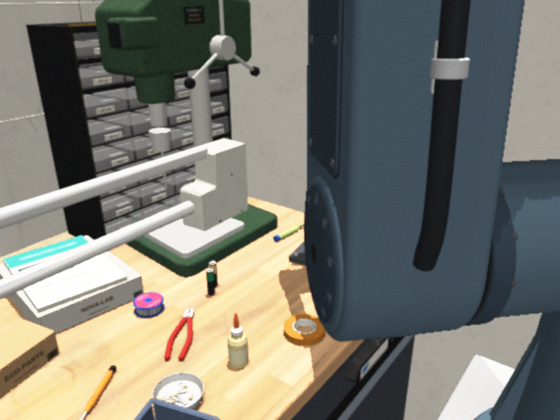

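Run:
```python
from w import *
Q=[.4755,-.3053,-1.400]
W=np.load('pics/m.npy',allow_pickle=True).item()
def pt(th,r,dn): return (45-r*np.cos(th)-dn*np.sin(th), 0, 190+r*np.sin(th)-dn*np.cos(th))
for th in (1.1,1.15,1.2,1.25):
    print(th,(wproj(W,press(Q,[pt(th,126,0),pt(th,94,147),pt(th,116,147)]))*1.4).round().tolist())
```

```text
1.1 [[382.0, 268.0], [382.0, 56.0], [382.0, 36.0]]
1.15 [[382.0, 280.0], [382.0, 56.0], [381.0, 36.0]]
1.2 [[382.0, 293.0], [382.0, 56.0], [381.0, 37.0]]
1.25 [[382.0, 306.0], [382.0, 57.0], [381.0, 39.0]]
```

The lever cap is seen at row 294, against 293 predicted for 1.20 rad. The bottle (238,345) and tape (305,329) are where they started. Handing in.

```bash
python3 -c "
from rig import env
print(env.sign_off())"
```

```text
the job is handed in; nothing more can be done
None
```

The press is open. I slid the bolt out to its right-hand stop first, then raised the lever all the way up, let go and backed the gripper off above it. The job was handed in at about 20 s.

- **Bolt:** it travelled about 34 mm, and the force jumped at the stop. The picture taken after release showed its inner end clear of the tongue.
- **Lever:** after release, the wrist view put it at about 1.20 rad (cap centre at row 294, predicted 293). The side view agreed.
- **Slipped grip:** near the top, the first light grip (25 N) slipped along the lever, so the force never confirmed the stop. I regripped it centred at 60 N and pushed; at 18 N it no longer moved, so it was at the stop.
- **Surroundings:** the flux bottle and tape roll are at the same pixels as at the start. I did not identify the paste syringe for certain; the yellow-green pen-like object beside the press looked undisturbed. The last force reading was about 0.4 N, so the robot was touching nothing.
- **Forces:** the highest wrist force reported was about 22 N, well under the limit.

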